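Gate valve held level over the gasketed flange

TASK

Swing the clear cover of the parts tray up until it stands straight upright, and leave it standing so. Then grip the aluminium gate valve in the tray at its balance point, lift it out and hold it level above the blank flange in the vise, its round port centred over the gasket with about 20 mm of clear gap so that I can look at the sealing faces. Never let the valve touch the vise, flange or gasket, leave the gasket, the bottle and the loose tools and hardware on the bench where they are, and finish while still holding the valve there, still and level.

Things in the scene. Friction and masses are not known exactly. Their poses are not given: they have to be found in the camera images.
- cover (a joint): clear plastic cover of the parts tray, hinged along the far long rim; 0 = lying shut, 1.57 = standing straight up, stop at 1.9 rad. The hinge is stiff (friction about 0.4 N m, a few newtons at the tab) and stays at any angle; it starts between shut and slightly ajar (0 to 0.35 rad)
- cover_tab (a point): grip point of the cover's black pull tab, a bar 24 mm wide (along the tray's y), 12 thick and 48 long that juts from the middle of the cover's free front edge, in the cover's plane; point mid-width, 30 mm out from the edge, 220 mm from the hinge line. Shut, the tab points level towards the robot; upright, straight up. Pinched across its width it can pivot between the fingers
- cover_hinge (a point): middle of the cover's hinge line, on the far (tray +x) rim of the tray, 56 mm above the bench; the hinge runs along the tray's y axis, and the cover's free edge swings up and away from the robot
- tray: stainless parts tray fixed to the bench, 190 mm (its x, front to far) by 268 mm (its y), 55 mm high, walls and floor 4 mm; origin at the centre of the underside, x points from the tab side to the hinge side, z up
- valve: aluminium gate valve lying flat in the tray, 0.6 to 0.9 kg, lopsided, 36 mm thick. Origin: under the axis of the round port (70 mm across) at one end. x points to the knob (along the tray's +y within 0.15 rad), z up. Housing with flat sides, 50 mm wide, at x = 25 to 98 mm; bonnet 60 wide, 98 to 110; stem 26 thick; black knob 35 thick, ending at 183 mm
- valve_balance (a point): the valve's balance point: on its centre line, 43 mm from the port's axis towards the knob, 18 mm above its underside, in the plain housing (50 mm wide across the valve's y)
- flange_face (a point): centre of the upper rim face of the steel conflat blank flange (70 mm across, six bolt holes) held level, face up, in the bench vise; 115 mm above the bench. The vise jaws (x from 35 to 80 mm each side, up to 110 mm high) and everything else of the vise are lower
- vise: cast-iron bench vise fixed to the bench with the flange in its jaws; about 150 by 120 mm at the foot, 115 mm high with the flange, screw and knurled cross handle (62 mm high) reaching 137 mm towards the robot side; origin under the flange's centre, x from the handle side to the fixed jaw, z up
- gasket: silver copper gasket ring, 48 mm outside, 37 mm inside, 2.5 mm thick, lying loose and centred in the flange's shallow recess, its top 0.5 mm above the rim face; origin at the centre of its underside
- wing_nut: brass wing nut, about 32 mm wide and 16 mm high, on the left of the bench; leave it
- torque_head: blue anodized torque wrench head, about 105 by 38 mm, 34 mm high, on the bench between tray, vise and shelf; leave it
- spanner: steel spanner about 130 mm long on the right side of the bench; leave it
- wash_bottle: white wash bottle, 64 mm thick, 170 mm high, at the right side of the bench; leave it

How it is judged:
By the outcome, as a careful person would: the job done as asked, in the order asked, and still so for the second after the job is handed in, while the arm keeps its last pose, push and grip.
It also fails if it takes over 69 s, if anything falls off the work surface, if the arm or the gripper's body presses on something with over 40 N, if the wrist force passes 120 N, or if a joint passes its speed limit or range.

ROBOT

A 6-joint arm with a two-finger parallel gripper is mounted at the origin on the work surface. World frame = base frame: x ahead of the robot, y to its left, z up, the work surface at z = 0. Lengths are in mm, angles in rad, forces in N, time in s.
With the tool pointing down it reaches from about 275 to 725 mm from the base axis. Payload 5.6 kg.
Tool frame: the origin (TCP) lies midway between the tips of the shut fingers; the grasp point (between the pads) lies 19 mm behind it; z points along the fingers, y is the line along which they close (so a half turn about z gives the same grasp; the last joint's range is limited). The gripper opens to 85 mm and grips with 20 to 120 N. Pads are 22 mm wide; open, the fingers measure 114 mm over their backs; the gripper's body (76 mm by 85 mm) begins 54 mm behind the grasp point. The pads swing forward as they close: fully open they stand 13 mm farther back than shut.
Start: joints at [-0.906, 0.255, 0.108, 0, -1.424, -0.285], TCP at [203.923, -510.792, 231.283] pointing down, gripper open.
Joint ranges: [-2.95, 2.95], [-1.21, 1.97], [-1.09, 1.5], [-2.87, 1.71], [-2.94, -0.07], [-3.05, 3.05]. Speed limits (rad/s): [2.57, 2.57, 3.14, 3.14, 3.14, 3.14].

INTERFACE

Orientations are given as a 3x3 rotation matrix whose columns are the frame's x, y, z axes.
In Python, from station import env gives the robot as it stands.
- The arm moves only by the tool step_arm, never from a script. Its argument "motion" is a list of rows, each a list of 7 numbers: the shift along the tool's x, y, z in mm, then the turn, a rotation vector about the tool's x, y, z in rad, then the opening, from 0 (shut) to 1 (fully open). In form: [[tx, ty, tz, rx, ry, rz, grip], ...]. A call has 1 to 8 rows; each row shifts and turns the commanded pose from where the row before left it, along the tool's axes as they then stand; what a row does not reach is not made up. A row lasts 1/8 s, in which the tool goes at most 62.5 mm and 10.7 degrees, less where a joint would pass 70% of its speed; a pose out of reach is approached as far as the arm can. A call is refused whole if a number of a shift passes 62.5 or a number of a turn 0.188, either way. A call with a gripper value outside its range is refused whole. The fingers move at their own pace and stop on an object; "newtons" is the grip in N (left out, the last holds). Time passes only in rows, so rows that do not move let the fingers close. It gives the time, the measured TCP pose, the force, the opening and the grip force at its end, in the units of the state.
- env.sense(): the state, without advancing time (a new reading comes with each control period).
- env.snapshot(name): name is "side" or "top" or "wrist"; returns a dict with "pixels" (400x640x3 uint8, blue, green, red), "fx", "fy", "cx", "cy" (pixels), "camera_from_world" (4x4, takes a point from world to camera coordinates). Camera axes: x right, y down, z forward; pixel columns grow to the right and rows downward; lengths in mm; the calibration is good to about 2 mm. A picture is of the moment at which its call begins. There is no depth.
- env.close_job(): hands the job in; it is judged then, once.
The state is a dict: "t": time; "qpos": joint angles; "qd": joint speeds; "tau": joint torques, N m; "ee_pos": TCP position; "tool_rot": TCP orientation; "contact_force": force on the tool from outside, world axes, zero at the start; "wrist_torque": the same for the moment, N m; "finger_gap": opening from 0.0 (shut) to 1.0 (fully open); "grasp_force": force on a finger pad.
Only numpy, scipy, OpenCV 4.12 (cv2) and the standard library are available. Lean on these libraries where they do the work, as an engineer would, in place of code of your own. Each camera call takes 0.05 s, during which the arm holds its last target. There are 200 camera calls.

## Working session

There is one attempt and no reset: what is moved stays moved. The work goes in short steps, Python scripts to look and compute and a tool call to move; the robot and the scene stay as the last step left them, time stands still between calls to the robot, and variables do not carry over. Pictures are saved under pics/ and viewed, at most 10 in all, crops included, and the job is handed in when it is done.

Besides the shell and the picture viewer there is one more tool, called after ">>>" as name(argument=value, ...) on one line, values as JSON. step_arm: Moves the arm, as the interface text tells. Its arguments: {"type":"object","properties":{"motion":{"type":"array","items":{"type":"array","items":{"type":"number"}}},"newtons":{"type":"number"}},"required":["motion"]}

```bash
mkdir -p pics; cat > h.py <<'E'
import numpy as np, cv2, pickle
from station import env
def snap(n,f):
    s=env.snapshot(n); cv2.imwrite('pics/'+f+'.png',s['pixels']); pickle.dump(s,open('pics/'+f+'.pkl','wb')); return s
def load(f): return pickle.load(open('pics/'+f+'.pkl','rb'))
def ray(s,u,v):
    T=np.array(s['camera_from_world']);R=T[:3,:3];c=-R.T@T[:3,3]
    d=R.T@np.array([(u-s['cx'])/s['fx'],(v-s['cy'])/s['fy'],1]);return c,d
def onz(s,u,v,z):
    c,d=ray(s,u,v);return c+d*(z-c[2])/d[2]
def proj(s,p):
    T=np.array(s['camera_from_world']);q=T[:3,:3]@np.array(p)+T[:3,3]
    return np.array([s['fx']*q[0]/q[2]+s['cx'],s['fy']*q[1]/q[2]+s['cy']])
def tri(a,b):
    (c1,d1),(c2,d2)=a,b
    A=np.c_[d1,-d2];x=np.linalg.lstsq(A,c2-c1,rcond=None)[0]
    p,q=c1+d1*x[0],c2+d2*x[1];return (p+q)/2,np.linalg.norm(p-q)
E
python3 - <<'E'
from h import *
for n in('top','side'):
    s=snap(n,n+'0');c,d=ray(s,320,200);print(n,c.round(),d.round(2),s['fx'])
s=env.sense();print(s['t'],s['ee_pos'],np.round(s['tool_rot'],3))
E
```

```text
top [ 314.  -24. 1474.] [ 0.19  0.   -0.98] 446.9563746931147
side [  441. -1265.  1100.] [ 0.09  0.77 -0.63] 408.87062304849246
0.1 [ 203.78057788 -510.38425226  230.48889267] [[-0.929 -0.371 -0.001]
 [-0.371  0.929  0.002]
 [ 0.     0.002 -1.   ]]
```

View pics/top0.png

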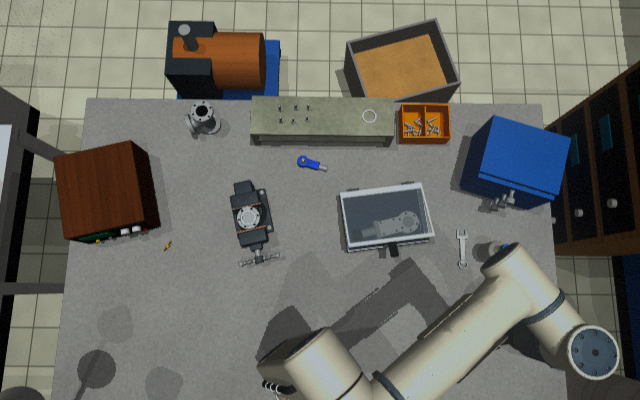

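View pics/side0.png

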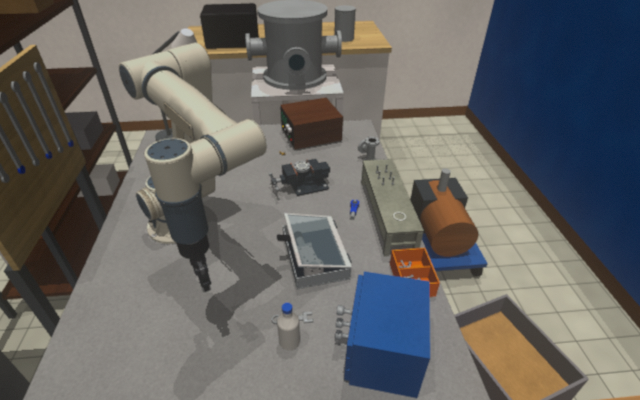

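```bash
python3 - <<'E'
from h import *
a=load('top0')['pixels'];b=load('side0')['pixels']
A=cv2.resize(a[165:275,220:450],None,fx=3.4,fy=3.4,interpolation=cv2.INTER_CUBIC)
cv2.imwrite('pics/ca.png',A)
B=cv2.resize(b[145:295,255:365],None,fx=4,fy=4,interpolation=cv2.INTER_CUBIC)
cv2.imwrite('pics/cb.png',B)
E
```

```text
(no output)
```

View pics/ca.png

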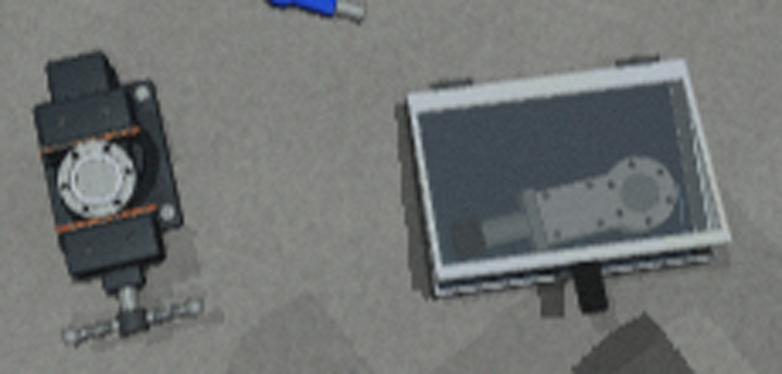

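View pics/cb.png

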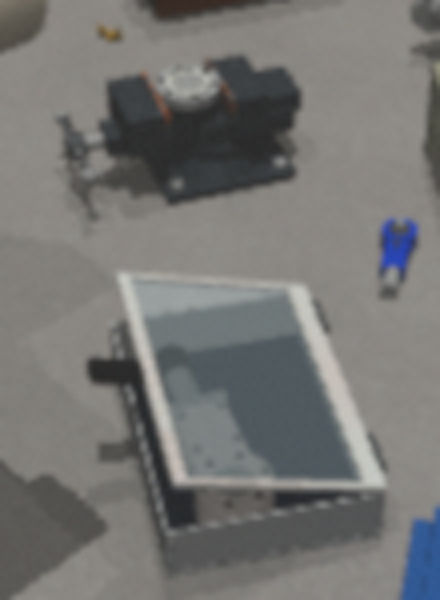

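The crops show the cover slightly ajar with its tab at about (594,312) in crop a, the flange centred at (96,178), and the valve's port on the right at (642,190).

```bash
python3 - <<'E'
from h import *
t=load('top0');s=load('side0')
T=lambda u,v:(220+u/3.4,165+v/3.4)
S=lambda u,v:(255+u/4,145+v/4)
def tr(n,a,b):
    p,e=tri(ray(t,*T(*a)),ray(s,*S(*b)));print(n,p.round(1),'err',e.round(1));return p
tr('flange',(96,178),(188,86))
te=tr('tabend',(593,308),(90,369)); 
fl=tr('front left',(437,275),(122,274));fr=tr('front right',(730,240),(177,486))
hl=tr('hinge left',(408,93),(304,286));hr=tr('hinge right',(686,62),(384,487))
h=(hl+hr)/2;f=(fl+fr)/2;print('hinge mid',h,'front mid',f,'len',np.linalg.norm(f-h),np.linalg.norm(te-h),'ang',np.arctan2(f[2]-h[2],np.linalg.norm((f-h)[:2])),np.arctan2(te[2]-h[2],np.linalg.norm((te-h)[:2])))
for n,a,b in(('hinge',hl,hr),('front',fl,fr)):
    d=a-b;print(n,np.linalg.norm(d),'yaw',np.arctan2(-d[0],d[1]))
print('flange z115',onz(t,*T(96,178),115),onz(s,*S(188,86),115))
for a in((438,296),(716,262)): print('tray front rim',onz(t,*T(*a),55))
print('port',onz(t,*T(642,190),40),'knobend',onz(t,*T(455,238),25))
# vise dir: jaw edges
a,b=onz(t,*T(60,232),110),onz(t,*T(158,208),110);d=b-a;print('vise jaw line',np.arctan2(d[1],d[0]))
E
```

```text
flange [522.3 200.  105. ] err 4.2
tabend [ 407.1 -247.2  123.3] err 2.4
front left [ 437.8 -109.6  109.7] err 5.8
front right [ 471.6 -374.9  109.3] err 4.8
hinge left [613.7 -85.3  58.8] err 2.9
hinge right [ 646.9 -351.3   62.5] err 3.9
hinge mid [ 630.28188806 -218.30362582   60.62077614] front mid [ 454.68774776 -242.2448523   109.4684407 ] len 183.82757891365588 233.63299857103902 ang 0.26895633897114335 0.2715317266744158
hinge 268.00554911222054 yaw 0.12427436159662082
front 267.520194901523 yaw 0.12663806125075674
flange z115 [518.7054423  198.24246306 115.        ] [523.54572851 185.91366212 115.        ]
tray front rim [ 420.22729395 -114.08810389   55.        ]
tray front rim [ 454.48945008 -375.02441173   55.        ]
port [ 524.09600657 -310.20737348   40.        ] knobend [ 477.94885203 -132.31769672   25.        ]
vise jaw line -1.3165840463478293
```

```bash
cat >> h.py <<'E'
from scipy.spatial.transform import Rotation as Ro
def plan(p,R,n,p0=None,R0=None):
    s=env.sense()
    p0=np.array(s['ee_pos']) if p0 is None else np.array(p0); R0=np.array(s['tool_rot']) if R0 is None else np.array(R0)
    rv=Ro.from_matrix(R0.T@R).as_rotvec()/n; dR=Ro.from_rotvec(rv).as_matrix()
    A=sum(np.linalg.matrix_power(dR,k) for k in range(n))
    d=np.linalg.solve(A,R0.T@(np.array(p)-p0))
    print(n,'rows of',d.round(1).tolist(),rv.round(4).tolist())
Y=0.127; xt=np.array([np.cos(Y),np.sin(Y),0]);yt=np.array([-np.sin(Y),np.cos(Y),0]);Z=np.array([0,0,1.])
H=np.array([627.5,-220,56])
def tabR(a):
    z=np.sin(a)*xt-np.cos(a)*Z; return np.c_[np.cross(yt,z),yt,z]
def tabP(th,r=220): return H-r*np.cos(th)*xt+r*np.sin(th)*Z
E
python3 - <<'E'
from h import *
R=tabR(.5);g=tabP(.27);tcp=g+19*R[:,2]
print(g,tcp); plan(tcp-95*R[:,2],R,8)
E
```

```text
[ 417.17801846 -246.85543089  114.68091607] [ 426.21374216 -245.70168438   98.0068474 ]
8 rows of [-28.3, 25.5, 12.4] [0.0081, -0.0622, 0.0309]
```

>>> step_arm(motion=[[-28.3,25.5,12.4,0.008,-0.062,0.031,1],[-28.3,25.5,12.4,0.008,-0.062,0.031,1],[-28.3,25.5,12.4,0.008,-0.062,0.031,1],[-28.3,25.5,12.4,0.008,-0.062,0.031,1],[-28.3,25.5,12.4,0.008,-0.062,0.031,1],[-28.3,25.5,12.4,0.008,-0.062,0.031,1],[-28.3,25.5,12.4,0.008,-0.062,0.031,1],[-28.3,25.5,12.4,0.008,-0.062,0.031,1]])

```text
t: 1.1
ee_pos: [381.3, -250.8, 181.4]
tool_rot: [[-0.871, -0.124, 0.476], [-0.109, 0.992, 0.06], [-0.48, 0.0, -0.877]]
contact_force: [0.6, -0.2, 0.4]
finger_gap: 0.999
grasp_force: 0.0
```

>>> step_arm(motion=[[0,0,0,0,0,0,1],[0,0,0,0,0,0,1]])

```text
t: 1.35
ee_pos: [380.7, -252.1, 181.7]
tool_rot: [[-0.871, -0.127, 0.474], [-0.112, 0.992, 0.06], [-0.478, -0.001, -0.878]]
contact_force: [-0.1, -0.2, 0.1]
finger_gap: 1.003
grasp_force: 0.0
```

```bash
python3 - <<'E'
from h import *
s=snap('wrist','w1');e=env.sense();print(e['t'],e['ee_pos'],np.round(e['tool_rot'],3).tolist())
im=s['pixels'].copy()
R=tabR(.5);g=tabP(.27)
for p in(g,g+12*yt,g-12*yt,tabP(.27,238),tabP(.27,190),onz(load('top0'),248.2,217.4,115)):
    u=proj(s,p);print(u.round(1))
print((R.T@(g+19*R[:,2]-e['ee_pos'])).round(1))
E
```

```text
1.4 [ 380.73740694 -252.42233189  181.72314452] [[-0.871, -0.126, 0.474], [-0.111, 0.992, 0.059], [-0.478, -0.001, -0.879]]
[326.  207.8]
[342.3 207.9]
[309.7 207.8]
[326.1 195.8]
[325.9 224.6]
[718.2 306.1]
[-0.2  0.9 95.5]
```

View pics/w1.png

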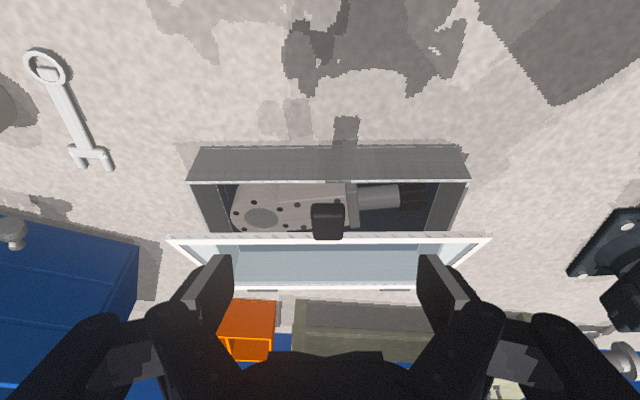

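The wrist view shows the tab from (327,203) to (327,238), with the cover's front corners at (166,239) and (492,237). I'll fit the hinge pose and cover angle to all three views.

```bash
python3 - <<'E'
from h import *
from scipy.optimize import least_squares
t=load('top0');s=load('side0');w=load('w1')
T=lambda u,v:(220+u/3.4,165+v/3.4)
S=lambda u,v:(255+u/4,145+v/4)
# (view, px, r, y, )
obs=[(t,T(437,275),190,134),(t,T(730,240),190,-134),(t,T(408,93),0,134),(t,T(686,62),0,-134),(t,T(593,310),238,0),
(s,S(122,274),190,134),(s,S(177,486),190,-134),(s,S(304,286),0,134),(s,S(384,487),0,-134),(s,S(90,369),238,0),
(w,(166,239),190,-134),(w,(492,237),190,134),(w,(327.5,205),238,0),(w,(327.5,236),190,0)]
def f(x):
    Y=x[2];a=np.array([np.cos(Y),np.sin(Y),0]);b=np.array([-np.sin(Y),np.cos(Y),0]);o=[]
    for c,u,r,y in obs:
        p=np.array([x[0],x[1],58])-r*np.cos(x[3])*a+r*np.sin(x[3])*Z+y*b
        o.append((proj(c,p)-u)/(1 if c is not w else 2.))
    return np.ravel(o)
r=least_squares(f,[627,-220,.127,.27],loss='soft_l1');print(r.x.round(4));print(r.fun.reshape(-1,2).round(1).tolist())
E
```

```text
[ 6.326321e+02 -2.171363e+02  1.319000e-01  2.910000e-01]
[[-0.4, 0.0], [-0.1, -0.3], [-0.3, -0.8], [-0.7, -1.3], [0.1, -0.9], [-1.7, -0.6], [-1.3, -0.7], [-0.1, 0.0], [0.3, 0.7], [-0.5, -0.6], [-0.7, -1.8], [-0.5, -1.0], [0.1, 2.4], [-0.0, -0.4]]
```

```bash
sed -i 's/^Y=0.127/Y=0.131/; s/^H=.*/H=np.array([631,-217.5,56])/' h.py; python3 - <<'E'
from h import *
R=tabR(.5);g=tabP(.29);plan(g+19*R[:,2],R,6); print(g)
E
```

```text
6 rows of [-1.1, 0.4, 15.7] [-0.0005, -0.0003, -0.0006]
[ 421.99264855 -245.03766819  118.90948952]
```

>>> step_arm(motion=[[-1.1,0.4,15.7,0,0,0,1],[-1.1,0.4,15.7,0,0,0,1],[-1.1,0.4,15.7,0,0,0,1],[-1.1,0.4,15.7,0,0,0,1],[-1.1,0.4,15.7,0,0,0,1],[-1.1,0.4,15.7,0,0,0,1],[0,0,0,0,0,0,1]])

```text
t: 2.28
ee_pos: [430.7, -243.3, 100.9]
tool_rot: [[-0.872, -0.126, 0.473], [-0.11, 0.992, 0.06], [-0.476, 0.001, -0.879]]
contact_force: [-0.8, -0.6, -0.5]
finger_gap: 0.999
grasp_force: 0.0
```

>>> step_arm(motion=[[0,0,0,0,0,0,0.15],[0,0,0,0,0,0,0.15],[0,0,0,0,0,0,0.15],[0,0,0,0,0,0,0.15],[0,0,0,0,0,0,0.15],[0,0,0,0,0,0,0.15]], newtons=40)

```text
t: 3.02
ee_pos: [431.0, -243.7, 102.5]
tool_rot: [[-0.871, -0.126, 0.475], [-0.112, 0.992, 0.059], [-0.478, -0.002, -0.878]]
contact_force: [-1.3, -3.8, 2.5]
finger_gap: 0.272
grasp_force: 42.9
```

```bash
python3 - <<'E'
from h import *
s=snap('wrist','w2')
e=env.sense();p=np.array(e['ee_pos']);R=np.array(e['tool_rot'])
g=p-19*R[:,2];print(e['t'],p.round(1),g.round(1),e['finger_gap'],e['grasp_force'],e['contact_force'])
th=.29;R1=tabR(.5)
# arc rows from current pose, constant orientation, in tool axes
n=16;a=np.linspace(th,1.571,n+1);P=np.array([tabP(x) for x in a]);D=np.diff(P,axis=0)@R
print(D.round(1).tolist())
E
```

```text
3.075 [ 431.  -243.7  102.5] [ 422.  -244.9  119.1] 0.27529533991451405 42.94660270214081 [-2.28999454 -4.40956345  1.94561839]
[[-13.0, -0.0, -11.9], [-13.9, -0.0, -10.8], [-14.7, 0.0, -9.7], [-15.4, 0.0, -8.5], [-16.1, 0.0, -7.2], [-16.6, 0.0, -5.9], [-17.0, 0.0, -4.6], [-17.3, 0.0, -3.2], [-17.5, 0.0, -1.8], [-17.6, 0.1, -0.4], [-17.6, 0.1, 1.0], [-17.4, 0.1, 2.4], [-17.2, 0.1, 3.8], [-16.8, 0.1, 5.2], [-16.4, 0.1, 6.5], [-15.8, 0.1, 7.8]]
```

View pics/w2.png

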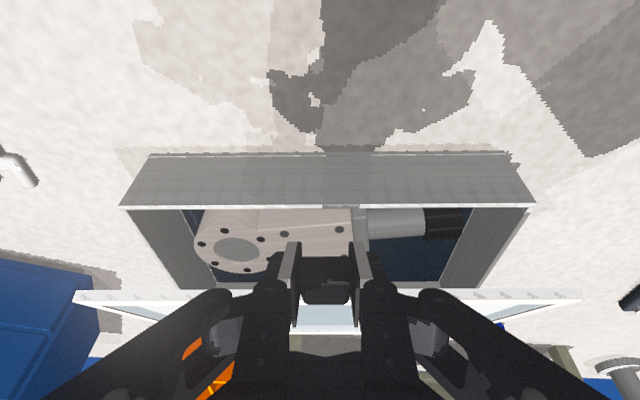

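The wrist view shows the tab pinched between both pads at about (328,280). Now I'll swing it along the arc.

>>> step_arm(motion=[[-13,0,-11.9,0,0,0,0.15],[-13.9,0,-10.8,0,0,0,0.15],[-14.7,0,-9.7,0,0,0,0.15],[-15.4,0,-8.5,0,0,0,0.15],[-16.1,0,-7.2,0,0,0,0.15],[-16.6,0,-5.9,0,0,0,0.15],[-17,0,-4.6,0,0,0,0.15],[-17.3,0,-3.2,0,0,0,0.15]])

```text
t: 4.08
ee_pos: [507.9, -232.9, 213.9]
tool_rot: [[-0.874, -0.126, 0.469], [-0.111, 0.992, 0.06], [-0.473, 0.001, -0.881]]
contact_force: [-3.4, -5.1, -3.9]
finger_gap: 0.275
grasp_force: 44.6
```

```bash
python3 - <<'E'
from h import *
e=env.sense();p=np.array(e['ee_pos']);R=np.array(e['tool_rot'])
g=p-19*R[:,2];v=g-H;print(e['t'],g.round(1),'r',np.hypot(v@xt,v[2]),'th',np.arctan2(v[2],-v@xt),'y',v@yt,e['finger_gap'],e['grasp_force'],e['contact_force'],e['qpos'])
E
```

```text
4.075 [ 499.  -234.1  230.7] r 219.56299203320816 th 0.919742870750179 y 0.8044131374769581 0.27484352705521714 44.586233496665955 [-3.4280512  -5.14582872 -3.89185662] [-0.28476527  0.03244463 -0.21675396 -0.24901424 -0.87977919 -1.04370052]
```

>>> step_arm(motion=[[-17.5,0,-1.8,0,0,0,0.15],[-17.6,0.1,-0.4,0,0,0,0.15],[-17.6,0.1,1,0,0,0,0.15],[-17.4,0.1,2.4,0,0,0,0.15],[-17.2,0.1,3.8,0,0,0,0.15],[-16.8,0.1,5.2,0,0,0,0.15],[-16.4,0.1,6.5,0,0,0,0.15],[-15.8,0.1,7.8,0,0,0,0.15]])

```text
t: 5.08
ee_pos: [640.0, -214.6, 258.6]
tool_rot: [[-0.872, -0.127, 0.473], [-0.111, 0.992, 0.062], [-0.477, 0.002, -0.879]]
contact_force: [-5.9, 3.1, 0.5]
finger_gap: 0.274
grasp_force: 45.9
```

>>> step_arm(motion=[[0,0,0,0,0,0,0.15],[0,0,0,0,0,0,0.15]])

```text
t: 5.32
ee_pos: [640.1, -214.6, 258.5]
tool_rot: [[-0.871, -0.127, 0.474], [-0.11, 0.992, 0.062], [-0.478, 0.002, -0.878]]
contact_force: [1.2, 5.5, -2.5]
finger_gap: 0.27
grasp_force: 45.2
```

```bash
python3 - <<'E'
from h import *
e=env.sense();p=np.array(e['ee_pos']);R=np.array(e['tool_rot'])
g=p-19*R[:,2];v=g-H;print(e['t'],g.round(1),'r',np.hypot(v@xt,v[2]),'th',np.arctan2(v[2],-v@xt),'y',v@yt,e['finger_gap'],e['grasp_force'],e['contact_force'])
s=snap('side','s2');t=snap('top','t2')
a=cv2.resize(s['pixels'][120:300,240:380],None,fx=3,fy=3,interpolation=cv2.INTER_CUBIC)
b=cv2.resize(t['pixels'][140:270,320:450],None,fx=3,fy=3,interpolation=cv2.INTER_CUBIC)
c=np.zeros((540,420+390,3),np.uint8);c[:,:420]=a;c[:390,420:]=b
cv2.imwrite('pics/c2.png',c[:,:800])
E
```

```text
5.325 [ 631.1 -215.8  275.2] r 219.20079513585534 th 1.5720637913989606 y 1.7223520303666384 0.2700845717718014 45.23769915103912 [ 1.22962915  5.49889361 -2.53828573]
```

View pics/c2.png

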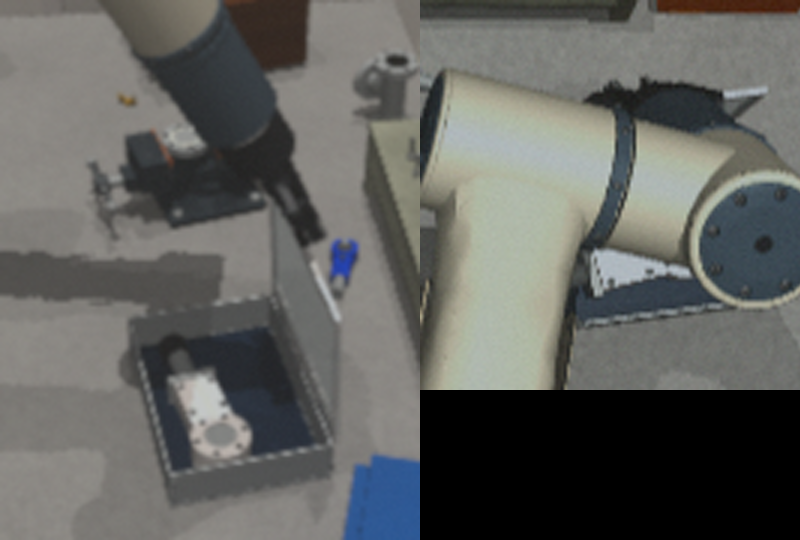

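The cover stands up: its near top corner is at about (339,320) in the left crop and its near hinge end at about (330,446). I'll check those against the fitted hinge.

```bash
python3 - <<'E'
from h import *
s=load('s2')
for th in(1.47,1.571,1.67):
    print(th,[((proj(s,H-np.cos(th)*r*xt+np.sin(th)*r*Z+y*yt)-[240,120])*3).round().tolist() for r,y in((190,-134),(0,-134),(190,134))])
# valve port centre (top z40) and knob tip
c=lambda u,v:(240+u/3,120+v/3)
port=onz(s,*c(221,436),40);kn=onz(s,*c(171,341),22+14);print(port,kn)
e=env.sense();R=np.array(e['tool_rot']);p=np.array(e['ee_pos'])
E
```

```text
1.47 [[324.0, 323.0], [332.0, 444.0], [260.0, 174.0]]
1.571 [[342.0, 319.0], [332.0, 444.0], [275.0, 171.0]]
1.67 [[359.0, 317.0], [332.0, 444.0], [290.0, 170.0]]
[ 526.2286147  -311.86702862   40.        ] [ 479.02807862 -143.90843144   36.        ]
```

>>> step_arm(motion=[[0,0,0,0,0,0,0.4],[0,0,0,0,0,0,0.6],[0,0,0,0,0,0,0.6],[0,0,0,0,0,0,0.6]])

```text
t: 5.92
ee_pos: [640.0, -216.2, 259.8]
tool_rot: [[-0.871, -0.126, 0.475], [-0.111, 0.992, 0.059], [-0.479, -0.001, -0.878]]
contact_force: [-0.0, -0.3, 0.1]
finger_gap: 0.606
grasp_force: 0.0
```

>>> step_arm(motion=[[0,0,-10,0,0,0,0.6],[0,0,-25,0,0,0,0.6],[0,0,-30,0,0,0,0.6],[0,0,-30,0,0,0,0.6],[0,0,-30,0,0,0,0.6]])

```text
t: 6.55
ee_pos: [579.9, -223.5, 371.1]
tool_rot: [[-0.871, -0.126, 0.476], [-0.111, 0.992, 0.059], [-0.479, -0.002, -0.878]]
contact_force: [0.9, -0.6, -0.7]
finger_gap: 0.599
grasp_force: 0.0
```

```bash
cat >> h.py <<'E'
def downR(yang):  # tool down, tool y at world angle yang
    y=np.array([np.cos(yang),np.sin(yang),0]);return np.c_[np.cross(y,-Z),y,-Z]
E
python3 - <<'E'
from h import *
e=env.sense();print(e['t'],e['ee_pos'],e['finger_gap'],e['qpos'].round(2) if hasattr(e['qpos'],'round') else e['qpos'])
# valve yaw ~0.26 : tool y at 0.26 
p=[505,-268,190]
plan(p,downR(.26),14); plan(p,downR(.26+np.pi),14)
E
```

```text
6.55 [ 579.90563827 -223.49437063  371.1051021 ] 0.598903422656579 [-0.22  0.1   0.22 -0.17 -1.22 -1.21]
14 rows of [6.5, -7.6, 11.3] [0.0255, 0.0294, 0.1004]
14 rows of [9.8, 4.6, 10.6] [-0.0304, 0.0265, -0.1189]
```

```bash
python3 - <<'E'
from h import *
e=env.sense();R=np.array(e['tool_rot'])
q=np.array([500,-255,330]);plan(q,R,3)
plan([505,-268,170],downR(.26+np.pi),16,q,R)
E
```

```text
3 rows of [30.9, -7.0, -1.3] [0.0, 0.0, 0.0]
16 rows of [3.2, 0.8, 9.6] [-0.0266, 0.0231, -0.104]
```

>>> step_arm(motion=[[31,-7,-1.3,0,0,0,0.8],[31,-7,-1.3,0,0,0,0.8],[31,-7,-1.3,0,0,0,0.8]])

```text
t: 6.92
ee_pos: [499.4, -255.0, 328.8]
tool_rot: [[-0.87, -0.126, 0.476], [-0.112, 0.992, 0.059], [-0.479, -0.002, -0.878]]
contact_force: [-0.5, 0.4, 0.3]
finger_gap: 0.799
grasp_force: 0.0
```

>>> step_arm(motion=[[3.2,0.8,9.6,-0.0266,0.0231,-0.104,0.8],[3.2,0.8,9.6,-0.0266,0.0231,-0.104,0.8],[3.2,0.8,9.6,-0.0266,0.0231,-0.104,0.8],[3.2,0.8,9.6,-0.0266,0.0231,-0.104,0.8],[3.2,0.8,9.6,-0.0266,0.0231,-0.104,0.8],[3.2,0.8,9.6,-0.0266,0.0231,-0.104,0.8],[3.2,0.8,9.6,-0.0266,0.0231,-0.104,0.8],[3.2,0.8,9.6,-0.0266,0.0231,-0.104,0.8]])

```text
t: 7.92
ee_pos: [506.6, -252.2, 248.0]
tool_rot: [[-0.515, -0.826, 0.229], [-0.822, 0.552, 0.143], [-0.244, -0.115, -0.963]]
contact_force: [1.0, -0.4, -0.0]
finger_gap: 0.797
grasp_force: 0.0
```

>>> step_arm(motion=[[3.2,0.8,9.6,-0.0266,0.0231,-0.104,0.8],[3.2,0.8,9.6,-0.0266,0.0231,-0.104,0.8],[3.2,0.8,9.6,-0.0266,0.0231,-0.104,0.8],[3.2,0.8,9.6,-0.0266,0.0231,-0.104,0.8],[3.2,0.8,9.6,-0.0266,0.0231,-0.104,0.8],[3.2,0.8,9.6,-0.0266,0.0231,-0.104,0.8],[3.2,0.8,9.6,-0.0266,0.0231,-0.104,0.8],[3.2,0.8,9.6,-0.0266,0.0231,-0.104,0.8]])

```text
t: 8.93
ee_pos: [505.0, -267.5, 168.5]
tool_rot: [[0.26, -0.966, -0.0], [-0.966, -0.26, -0.0], [0.0, 0.0, -1.0]]
contact_force: [0.1, -0.1, 0.5]
finger_gap: 0.803
grasp_force: 0.0
```

>>> step_arm(motion=[[0,0,0,0,0,0,0.8],[0,0,0,0,0,0,0.8]])

```text
t: 9.18
ee_pos: [505.0, -267.4, 168.8]
tool_rot: [[0.254, -0.967, 0.001], [-0.967, -0.254, 0.001], [-0.001, -0.001, -1.0]]
contact_force: [0.0, 0.4, 0.1]
finger_gap: 0.8
grasp_force: 0.0
```

```bash
python3 - <<'E'
from h import *
s=snap('wrist','w3');e=env.sense();print(e['t'],e['ee_pos'],np.round(e['tool_rot'],3).tolist(),e['qpos'])
E
```

```text
9.225 [ 505.0716656  -267.43949638  168.91114617] [[0.255, -0.967, 0.001], [-0.967, -0.255, 0.001], [-0.001, -0.002, -1.0]] [-2.14224492e-01  3.22234847e-01  4.18841887e-02 -1.28405801e-03
 -1.28938240e+00  4.72025060e-01]
```

View pics/w3.png

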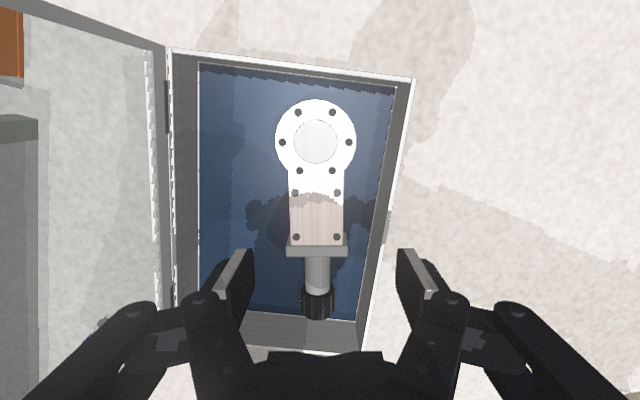

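The wrist view shows the valve with its port centred at (315.7,141.3), bonnet at about (317,247) and knob end at (317,318), nearly parallel to the tool.

```bash
python3 - <<'E'
from h import *
w=load('w3');e=env.sense();R=np.array(e['tool_rot'])
pc=onz(w,315.7,141.3,40);bn=onz(w,317,246,40);st=onz(w,317.3,272,35)
print(pc,bn,np.linalg.norm((bn-pc)[:2]),st)
for q in(bn,st):
    d=q-pc;print('yaw from +y',np.arctan2(-d[0],d[1]))
d=(bn-pc)[:2];d/=np.linalg.norm(d)
b=pc[:2]+43*d;print('balance',b)
yaw=np.arctan2(-d[0],d[1])
plan([*b,60],downR(yaw+np.pi),6)
# tray walls check
p=np.array([*b,0])-(H-95*xt); print('tray xy',p@xt,p@yt)
E
```

```text
[ 524.65167142 -307.08688426   40.        ] [ 499.15463372 -211.96423161   40.        ] 98.48054619021354 [ 491.35834102 -182.20959184   35.        ]
yaw from +y 0.26188765982997825
yaw from +y 0.26054795721315455
balance [ 513.51878616 -265.55305629]
6 rows of [0.1, -1.4, 18.2] [-0.0003, 0.0001, -0.0007]
tray xy -27.751568264098683 -32.29526766524571
```

>>> step_arm(motion=[[0.1,-1.4,18.2,0,0,0,0.8],[0.1,-1.4,18.2,0,0,0,0.8],[0.1,-1.4,18.2,0,0,0,0.8],[0.1,-1.4,18.2,0,0,-0.004,0.8],[0.1,-1.4,18.2,0,0,0,0.8],[0.1,-1.4,18.2,0,0,0,0.8]])

```text
t: 9.98
ee_pos: [513.4, -265.9, 59.0]
tool_rot: [[0.259, -0.966, 0.001], [-0.966, -0.259, 0.001], [-0.001, -0.001, -1.0]]
contact_force: [0.2, 0.2, -0.5]
finger_gap: 0.798
grasp_force: 0.0
```

>>> step_arm(motion=[[0,0,15,0,0,0,0.8],[0,0,15,0,0,0,0.8],[0,0,12,0,0,0,0.8],[0,0,8,0,0,0,0.8],[0,0,3,0,0,0,0.8],[0,0,0,0,0,0,0.8]])

```text
t: 10.72
ee_pos: [513.1, -265.5, 5.8]
tool_rot: [[0.26, -0.966, -0.0], [-0.966, -0.26, 0.001], [-0.001, 0.0, -1.0]]
contact_force: [-0.0, 0.1, 0.2]
finger_gap: 0.803
grasp_force: 0.0
```

>>> step_arm(motion=[[0,0,0,0,0,0,0.5],[0,0,0,0,0,0,0.4],[0,0,0,0,0,0,0.4],[0,0,0,0,0,0,0.4],[0,0,0,0,0,0,0.4],[0,0,0,0,0,0,0.4]], newtons=100)

```text
t: 11.48
ee_pos: [513.4, -265.6, 6.7]
tool_rot: [[0.261, -0.965, 0.001], [-0.965, -0.261, 0.001], [-0.0, -0.001, -1.0]]
contact_force: [-2.3, 1.7, 5.6]
finger_gap: 0.569
grasp_force: 105.8
```

>>> step_arm(motion=[[0,0,-3,0,0,0,0.4],[0,0,-5,0,0,0,0.4],[0,0,-8,0,0,0,0.4],[0,0,-10,0,0,0,0.4],[0,0,-5,0,0,0,0.4],[0,0,0,0,0,0,0.4],[0,0,0,0,0,0,0.4]])

```text
t: 12.35
ee_pos: [512.7, -265.3, 36.4]
tool_rot: [[0.26, -0.966, -0.001], [-0.966, -0.26, 0.001], [-0.002, 0.001, -1.0]]
contact_force: [-0.5, 0.4, -9.3]
finger_gap: 0.569
grasp_force: 104.4
```

```bash
python3 - <<'E'
from h import *
s=snap('wrist','w4');e=env.sense();print(e['t'],e['ee_pos'],e['finger_gap'],e['grasp_force'],e['contact_force'],e['wrist_torque'])
E
```

```text
12.4 [ 512.66389523 -265.28706587   36.36841482] 0.5714141740996741 104.37403321266174 [-5.42553269e-03  3.73754289e-01 -8.61052340e+00] [-0.02055973  0.00700615 -0.01152091]
```

View pics/w4.png

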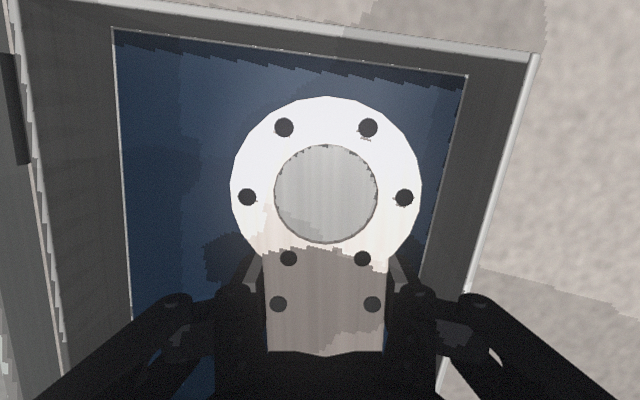

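```bash
python3 - <<'E'
from h import *
from scipy.optimize import least_squares
w3,w4=load('w3'),load('w4')
h3=[(298,112),(333,112),(282,142),(349,142),(300,170),(332,170)]
h4=np.array([(284,128),(368,128),(247,197),(404,197),(289,258),(362,258)])
P3=np.array([onz(w3,*h,40) for h in h3]);c=P3.mean(0);r=np.linalg.norm((P3-c)[:,:2],axis=1);print('r',r.round(1),c)
e=env.sense();R=np.array(e['tool_rot']);p=np.array(e['ee_pos'])
ang=np.radians([30,-30,90,-90,150,-150]);rb=np.median(r)
vx=np.array([-np.sin(.262),np.cos(.262),0]);
def f(x):
    # pitch about valve y: port tip drop; roll about valve x
    vy=np.cross(Z,vx);u=np.cos(x[3])*vx+np.sin(x[3])*Z;v=np.cos(x[4])*vy+np.sin(x[4])*Z
    return np.ravel([proj(w4,x[:3]-rb*np.cos(a)*u+rb*np.sin(a)*(-v)*s)-q for a,q in zip(ang,h4)])
for s in(1,-1):
    g=least_squares(f,[524,-307,70,0,0]);print(g.x.round(3),g.cost)
plan([505,-265,240],R,8);plan([510,340,240],R,16,[505,-265,240])
E
```

```text
r [28.6 28.7 28.9 28.6 28.3 28.4] [ 524.56091614 -306.62349321   40.        ]
[ 5.24359e+02 -3.06166e+02  6.95760e+01 -1.10000e-02 -6.00000e-03] 0.1733974187821581
[ 508.663 -254.039 -128.678   12.843   -3.145] 7173.858428290425
8 rows of [-0.3, 0.9, -25.5] [0.0, 0.0, 0.0]
16 rows of [-36.4, -10.1, 0.1] [0.0, 0.0, 0.0]
```

>>> step_arm(motion=[[0,0.9,-15,0,0,0,0.4],[0,0.9,-26,0,0,0,0.4],[0,0.9,-32,0,0,0,0.4],[0,0.9,-34,0,0,0,0.4],[0,0.9,-34,0,0,0,0.4],[0,0.9,-32,0,0,0,0.4],[0,0.9,-20,0,0,0,0.4],[0,0.9,-11,0,0,0,0.4]])

```text
t: 13.4
ee_pos: [506.2, -267.7, 242.8]
tool_rot: [[0.26, -0.966, 0.002], [-0.966, -0.26, 0.0], [0.0, -0.002, -1.0]]
contact_force: [-1.2, 0.6, -9.6]
finger_gap: 0.571
grasp_force: 105.3
```

>>> step_arm(motion=[[-14,-4,0,0,0,0,0.4],[-28,-7.8,0,0,0,0,0.4],[-36,-10,0,0,0,0,0.4],[-36,-10,0,0,0,0,0.4],[-36,-10,0,0,0,0,0.4],[-36,-10,0,0,0,0,0.4],[-36,-10,0,0,0,0,0.4],[-36,-10,0,0,0,0,0.4]])

```text
t: 14.4
ee_pos: [507.2, 2.1, 240.1]
tool_rot: [[0.261, -0.965, -0.002], [-0.965, -0.261, 0.001], [-0.002, 0.002, -1.0]]
contact_force: [0.1, -0.8, -8.1]
finger_gap: 0.572
grasp_force: 105.3
```

>>> step_arm(motion=[[-36,-10,0,0,0,0,0.4],[-36,-10,0,0,0,0,0.4],[-36,-10,0,0,0,0,0.4],[-36,-10,0,0,0,0,0.4],[-36,-10,0,0,0,0,0.4],[-36,-10,0,0,0,0,0.4],[-36,-10,0,0,0,0,0.4],[-36,-10,0,0,0,0,0.4]])

```text
t: 15.4
ee_pos: [509.3, 300.6, 240.2]
tool_rot: [[0.261, -0.965, -0.003], [-0.965, -0.261, -0.0], [-0.001, 0.003, -1.0]]
contact_force: [0.8, 0.5, -8.7]
finger_gap: 0.564
grasp_force: 105.3
```

>>> step_arm(motion=[[-22,-6,0,0,0,0,0.4],[-10,-3,0,0,0,0,0.4],[0,0,0,0,0,0,0.4],[0,0,0,0,0,0,0.4]])

```text
t: 15.9
ee_pos: [511.1, 331.3, 241.5]
tool_rot: [[0.259, -0.966, -0.001], [-0.966, -0.259, 0.001], [-0.001, 0.0, -1.0]]
contact_force: [-0.2, 0.2, -8.7]
finger_gap: 0.571
grasp_force: 105.2
```

```bash
python3 - <<'E'
from h import *
s=snap('wrist','w5');e=env.sense();print(e['t'],e['ee_pos'],np.round(e['tool_rot'],4).tolist(),e['qpos'],e['wrist_torque'])
print(proj(s,(520,195,115)))
E
```

```text
15.95 [511.12338854 331.33449262 241.68849566] [[0.2593, -0.9658, -0.0003], [-0.9658, -0.2593, 0.0009], [-0.001, 0.0, -1.0]] [ 8.30912464e-01  3.72307864e-01  2.99109568e-01 -8.24653981e-04
 -1.49711180e+00 -5.68605222e-01] [-0.01107934 -0.03320653 -0.03385535]
[360.92068523  22.11912934]
```

View pics/w5.png

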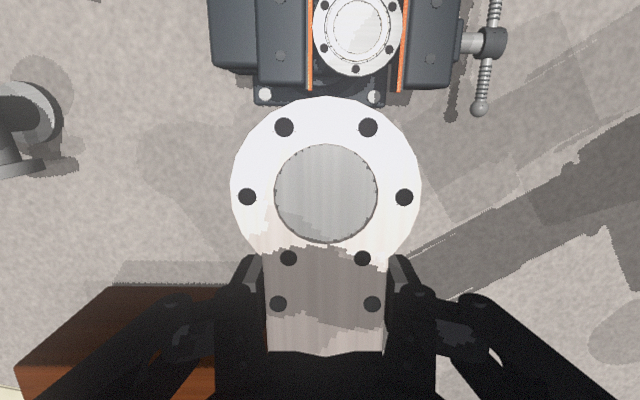

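The flange shows at the top: rim from 312 to 403 across, bottom at row 77, centre about (357.4,28). I'll fit its 70 mm rim by code.

```bash
python3 - <<'E'
from h import *
from scipy.optimize import least_squares
w=load('w5');im=w['pixels'].astype(int)
g=im.min(2);m=((g>120)&(im.max(2)-g<40)).astype(np.uint8);m[86:]=0;m[:,:300]=0;m[:,415:]=0
n,l,st,_=cv2.connectedComponentsWithStats(m);k=l[28,357] or 1+np.argmax(st[1:,4]);m=(l==k).astype(np.uint8);print(st[k])
c=max(cv2.findContours(m,cv2.RETR_EXTERNAL,cv2.CHAIN_APPROX_NONE)[0],key=len)[:,0];c=c[c[:,1]>2]
P=np.array([onz(w,u,v,115)[:2] for u,v in c])
f=lambda x:np.hypot(*(P-x[:2]).T)-x[2]
r=least_squares(f,[520,195,35],loss='soft_l1');print(r.x,np.abs(r.fun).mean(),len(c))
for h in((327,7),(391,7),(324,49),(391,47),(356,69)): print(h,np.hypot(*(onz(w,*h,115)[:2]-r.x[:2])).round(1))
e=env.sense()
# held port in w5
pt=onz(w,325.7,194.3,e['ee_pos'][2]-2.8+36);print('port-TCP',(pt-e['ee_pos'])[:2])
# top view cross-check, other visible data
t=load('top0');print(proj(t,(*r.x[:2],115)))
E
```

```text
[ 312    0   91   77 5546]
[521.78821395 199.44025125  34.35026682] 0.2371448265554851 181
(327, 7) 27.0
(391, 7) 28.9
(324, 49) 29.4
(391, 47) 30.2
(356, 69) 29.5
port-TCP [ 11.84322233 -41.92710938]
[247.88633386 216.35418767]
```

```bash
python3 - <<'E'
from h import *
e=env.sense();z=e['ee_pos'][2]
plan([510,241,z],downR(.262+np.pi),5);plan([510,241,138.5],downR(.262+np.pi),8,[510,241,z],downR(.262+np.pi))
E
```

```text
5 rows of [17.4, 4.9, -0.0] [0.0, 0.0002, 0.0]
8 rows of [0.0, 0.0, 12.9] [0.0, 0.0, 0.0]
```

>>> step_arm(motion=[[10,2.9,0,0,0,0,0.4],[22,6.2,0,0,0,0,0.4],[27,7.6,0,0,0,0,0.4],[19,5.3,0,0,0,0,0.4],[9,2.5,0,0,0,0,0.4],[0,0,0,0,0,0,0.4],[0,0,0,0,0,0,0.4]])

```text
t: 16.82
ee_pos: [510.0, 242.5, 241.2]
tool_rot: [[0.261, -0.965, -0.001], [-0.965, -0.261, 0.001], [-0.002, 0.0, -1.0]]
contact_force: [0.1, -0.1, -8.1]
finger_gap: 0.567
grasp_force: 105.2
```

>>> step_arm(motion=[[0,0,10,0,0,0,0.4],[0,0,17,0,0,0,0.4],[0,0,20,0,0,0,0.4],[0,0,18,0,0,0,0.4],[0,0,12,0,0,0,0.4],[0,0,6,0,0,0,0.4],[0,0,0,0,0,0,0.4],[0,0,0,0,0,0,0.4]])

```text
t: 17.82
ee_pos: [510.4, 242.4, 159.1]
tool_rot: [[0.26, -0.965, 0.001], [-0.965, -0.26, 0.002], [-0.002, -0.001, -1.0]]
contact_force: [0.3, -0.3, -8.4]
finger_gap: 0.571
grasp_force: 105.3
```

```bash
python3 - <<'E'
from h import *
e=env.sense();print(e['t'],e['ee_pos'],np.round(e['tool_rot'],4).tolist(),e['contact_force'])
plan([510,241,138.5],downR(.262+np.pi),4)
s=snap('side','s6');t=snap('top','t6')
print('cover gasket ok px check side',[proj(s,H+r*Z+y*yt).round() for r,y in((190,-134),(190,134))])
E
```

```text
17.825 [510.41460894 242.36373927 159.12260238] [[0.2605, -0.9655, 0.001], [-0.9655, -0.2605, 0.0018], [-0.0015, -0.0014, -1.0]] [ 0.31809183 -0.34455547 -8.37202245]
4 rows of [0.3, 0.2, 5.2] [-0.0004, 0.0004, 0.0004]
cover gasket ok px check side [array([354., 226.]), array([332., 177.])]
```

>>> step_arm(motion=[[0.3,0.2,6,0,0,0,0.4],[0.3,0.2,6,0,0,0,0.4],[0.3,0.2,5,0,0,0,0.4],[0.2,0.2,3.2,0,0,0,0.4],[0,0,0,0,0,0,0.4],[0,0,0,0,0,0,0.4],[0,0,0,0,0,0,0.4]])

```text
t: 18.8
ee_pos: [509.6, 240.9, 138.3]
tool_rot: [[0.26, -0.966, -0.0], [-0.966, -0.26, 0.001], [-0.001, -0.0, -1.0]]
contact_force: [1.1, 0.6, -9.0]
finger_gap: 0.57
grasp_force: 105.3
```

```bash
python3 - <<'E'
from h import *
from scipy.optimize import least_squares
Q=[]
for i in range(4):
    e=env.sense();Q.append(e['ee_pos']);w=snap('wrist','w7')
print(e['t'],np.mean(Q,0).round(2),np.round(e['tool_rot'],4).tolist(),np.abs(e['qd']).max())
# held-valve holes same place in wrist view?
a=cv2.cvtColor(load('w4')['pixels'],6);b=cv2.cvtColor(w['pixels'],6)
for u,v in((284,128),(368,128),(247,197),(404,197),(289,258),(362,258)):
    r=cv2.matchTemplate(b[v-20:v+21,u-20:u+21],a[v-12:v+13,u-12:u+13],cv2.TM_CCOEFF_NORMED);k=cv2.minMaxLoc(r);print((k[3][0]-8,k[3][1]-8),round(k[1],2),end=' ')
# cover corner motion s2->s6
A=cv2.cvtColor(load('s2')['pixels'],6);s=snap('side','s8');B=cv2.cvtColor(s['pixels'],6)
u,v=354,230
r=cv2.matchTemplate(B[v-22:v+22,u-22:u+22],A[v-10:v+10,u-10:u+10],cv2.TM_CCOEFF_NORMED);k=cv2.minMaxLoc(r);print('\ncover',(k[3][0]-12,k[3][1]-12),k[1])
E
```

```text
18.95 [509.53 240.91 138.29] [[0.2603, -0.9655, -0.0003], [-0.9655, -0.2603, 0.0013], [-0.0013, -0.0001, -1.0]] 0.0019305998695072677
(0, 0) 0.99 (0, 0) 0.97 (0, 0) 0.99 (0, 0) 0.98 (0, 0) 0.94 (0, 0) 0.98 
cover (0, 0) 0.9849529266357422
```

```bash
python3 -c "
from h import *
print(env.close_job())"
```

```text
the job is handed in; nothing more can be done
None
```

The job is handed in at about 19 s: the cover stands upright (about 1.57 rad, unmoved since release), and the valve is held still and level at its balance point, its port within about 1 mm of the flange centre and about 20 mm above the gasket.

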